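Lengthen the saw jig's stop and load the tube

ROBOT

A 6-joint arm with a two-finger parallel gripper is mounted at the origin on the work surface. World frame = base frame: x ahead of the robot, y to its left, z up, the work surface at z = 0. Lengths are in mm, angles in rad, forces in N, time in s.
With the tool pointing down it reaches from about 375 to 900 mm from the base axis. Payload 3.1 kg.
Tool frame: the origin (TCP) lies on the centre line of the jaws, within the pads' length; the fingertips stand 14 mm ahead of it and the grasp point (between the pads) lies 5 mm behind it; z points along the fingers, y is the line along which they close (so a half turn about z gives the same grasp; the last joint's range is limited). The gripper opens to 87 mm and grips with 3 to 60 N. Pads are 19 mm wide; open, the fingers measure 117 mm over their backs; the gripper's body (75 mm by 190 mm) begins 51 mm behind the grasp point.
Start: joints at [1.065, 0.527, 1.433, -0, 1.181, -0.178], TCP at [201.184, 591.711, 236.548] pointing down, gripper open.
Joint ranges: [-3.08, 3.08], [-0.75, 2.2], [0.22, 2.44], [-1.43, 4.57], [0, 2.65], [-2.85, 2.85]. Speed limits (rad/s): [2.79, 2.79, 3.14, 3.14, 3.14, 3.14].

INTERFACE

Orientations are given as a rotation vector (axis times angle).
In Python, from bench import state, read_camera, hand_in, trace, tip_of gives the robot as it stands. The module is installed in compiled form; this text tells all that it offers.
- The arm moves only by the tool servo_tool, never from a script. Its argument "targets" is a list of rows, each a list of 7 numbers: the shift along the tool's x, y, z in mm, then the turn, a rotation vector about the tool's x, y, z in rad, then the closure, from -1 (fully open) to 1 (shut), so that 0 is half open. In form: [[dx, dy, dz, rx, ry, rz, claw], ...]. A call has exactly 5 rows; each row is the pose to reach, as a shift and turn from the pose commanded when the call began, along the tool's axes at that moment; what a row does not reach only later rows make up. A row lasts 1/12 s, in which the tool goes at most 41.7 mm and 7.16 degrees, less where a joint would pass 70% of its speed; a pose out of reach is approached as far as the arm can. A call with a gripper value outside its range is refused whole. The fingers move at their own pace and stop on an object; "newtons" is the grip in N (left out, the last holds). Time passes only in rows, so rows that repeat a pose let the fingers close, or fill a call up. It gives the time, the measured TCP pose, the force, the opening and the grip force at its end, in the units of the state.
- state(): the state, without advancing time (a new reading comes with each control period).
- read_camera(name): name is "scene" or "top" or "wrist"; returns a dict with "frame" (420x560x3 uint8, red, green, blue), "depth" (420x560 float32, mm along the optical axis (not along the pixel's ray), 0 where there is no reading), "camera_matrix" (3x3 intrinsics, pixels), "pose" (4x4, takes a point from camera to world coordinates). Camera axes: x right, y down, z forward; pixel columns grow to the right and rows downward; lengths in mm; the calibration is good to about 2 mm. A picture is of the moment at which its call begins.
- hand_in(): hands the job in; it is judged then, once.
Trained networks look in a picture, given as the dict that the camera call returned (one of the last four; its "shot" number tells which), for a name from the list of things; names that differ only in an ending like _2 or _b are one class to them, and where a whole thing is asked for, a point or a joint stands for the part that bears it (a point fixed in the world has none). Each returns a list of dicts, best first, with "conf" (0 to 1); they miss things now and then, are a little off and sometimes report something else, mostly with a low value. They report only what shows in the picture. A call takes as long as a camera call. They do not tell look-alikes from the thing itself.
- trace(picture, target): "pixels" (420x560 bool, what is visible of it).
- tip_of(picture, target): "point" ([x, y, z] in mm, in world coordinates, good to about 4 mm: a listed point, or the origin of a listed thing).
The state is a dict: "time_s": time; "q": joint angles; "qvel": joint speeds; "joint_efforts": joint torques, N m; "tool_pos": TCP position; "orientation": TCP orientation; "force": force on the tool from outside, world axes, zero at the start; "moment": the same for the moment, N m; "opening": opening from 0.0 (shut) to 1.0 (fully open); "gripper_force": force on a finger pad.
Only numpy, scipy, OpenCV 4.12 (cv2) and the standard library are available. Lean on these libraries where they do the work, as an engineer would, in place of code of your own. Each camera call takes 0.05 s, during which the arm holds its last target. There are 200 camera calls.

TASK

Set the saw jig's stop one hole longer: squeeze in its two spring pins and draw the stop away from the saw guide until both pins snap fully out in the next hole, without forcing the stop against the pins. Then lay the long brass tube gently in the channel, slide it lightly up until its end touches the stop, and leave it lying there. Disturb nothing else on the bench.

Things in the scene. Friction and masses are not known exactly. Their poses are not given: they have to be found in the camera images.
- saw_jig: sawing jig screwed to the bench: grey base plate 12 mm thick, an open-topped straight channel and, beside it, a rail with the length stop. x runs along the channel towards the stop, z up; origin on the bench below the channel's middle, in the plane of the saw slot. Channel: floor 20 mm above the bench, 24 mm wide inside, walls 8 mm high, 8 mm thick, from x = -190 to 30 mm, open at both ends
- slot (a point): middle of the channel floor at the saw slot, axes as saw_jig. Here two pairs of saw guide posts stand outside the channel walls, 40 mm apart across the channel, from x = -12 to 12 mm, 84 mm high above the bench
- rail: fixed steel bar 26 mm square along the jig's x, on which the stop's tube slides; 85 mm beside the channel's middle (jig +y) and 55 mm above the bench. Origin on its axis midway between the two pins, axes as the jig. It runs from x = -150 to 85 mm; two feet 44 mm wide, 76 mm high above the bench, carry it from x = -164 to -87 mm
- stop: length stop, loose on the rail with 0.5 mm play: matt aluminium square tube 31 mm outside, 150 mm long, 2 mm wall, 0.3 kg; a plate across its outer end reaches in front of the channel. x points outwards as the jig's x; origin on the tube's axis in the plane of the plate's inner face. Four 13 mm holes in each side, unevenly spaced; at first the pins stand in the third from the plate
- stop_face (a point): point on the plate's inner face, that the tube's end is to touch: in line with the middle of the channel, 10 mm above the channel floor; axes as stop
- pin_a: domed spring pin 12 mm thick, in the rail, standing out to the jig's +y through a hole of the stop; origin at the dome's tip, axes as the jig. Fully out, the tip is 20 mm from the rail's axis, 4.5 mm proud of the stop's side. About 3 N press it flush; it can go 8.5 mm in. Pressed flush, the hole's edge pushes its round head the rest of the way in when the stop is pulled along with about 12 N
- pin_b: the same pin on the other side (jig -y), level with pin_a: fingers closing across the stop's tube press both at once (40 mm over both tips, 31 mm when flush)
- tube: long square brass tube, 20 x 20 mm, 240 mm long, about 0.24 kg, lying on the bench; origin at its centre, x along its length
- offcut: bystander: short offcut of the same brass tube, 20 x 20 x 70 mm, lying loose; origin at its centre
- hammer: bystander: hammer with a wooden handle, loose
- file: bystander: flat file with a wooden handle, loose
- bowl: bystander: copper bowl, 110 mm across, loose
- can: bystander: brass canister, 72 mm across, 150 mm high, loose
- spoon: bystander: brass spoon, loose
- hacksaw: bystander: hacksaw with a wooden handle, loose
- stop_end (a point): point on the axis at the stop tube's open end (x = -150 mm of stop), axes as stop. The last pair of holes, which is to come to the pins, lies somewhere between the pins and this end, 20 to 50 mm from the pins, so the stop has to move that far along the jig's +x. Hidden inside, the pins rub lightly (a few N); once snapped into the holes they lock the stop both ways with about 1 mm play
There are look-alikes about, which are no part of the job. Of the things shaped like the tube, the brass one is meant. Of the things shaped like the stop, the aluminium one is meant.

How it is judged:
By the outcome, as a careful person would: the job done as asked, in the order asked, and still so for the second after the job is handed in, with the robot touching nothing.
It also fails if it takes over 61 s, if anything falls off the work surface, if the arm or the gripper's body presses on something with over 40 N, if the wrist force passes 120 N, or if a joint passes its speed limit or range.

## Working session

There is one attempt and no reset: what is moved stays moved. The work goes in short steps, Python scripts to look and compute and a tool call to move; the robot and the scene stay as the last step left them, time stands still between calls to the robot, and variables do not carry over. Pictures are saved under pics/ and viewed, at most 13 in all, crops included, and the job is handed in when it is done.

Besides the shell and the picture viewer there is one more tool, called after "Request:" as name(argument=value, ...) on one line, values as JSON. servo_tool: Moves the arm, as the interface text tells. Its arguments: {"type":"object","properties":{"targets":{"type":"array"},"newtons":{"type":"number"}},"required":["targets"]}

```bash
mkdir -p pics
cat > h.py <<'E'
import numpy as np, cv2
from bench import *
from scipy.spatial.transform import Rotation as R
def save(p,n,s=1,crop=None):
    f=cv2.cvtColor(p["frame"],cv2.COLOR_RGB2BGR)
    if crop: f=f[crop[1]:crop[3],crop[0]:crop[2]]
    cv2.imwrite("pics/"+n,cv2.resize(f,None,fx=s,fy=s,interpolation=cv2.INTER_CUBIC))
def cloud(p,m):
    v,u=np.nonzero(m&(p["depth"]>0)); d=p["depth"][v,u]; K=p["camera_matrix"]
    c=np.stack([(u-K[0,2])/K[0,0]*d,(v-K[1,2])/K[1,1]*d,d,np.ones_like(d)])
    return (p["pose"]@c)[:3].T
def pix(p,w):
    c=np.linalg.inv(p["pose"])@np.append(w,1); k=p["camera_matrix"]@c[:3]; return (k[:2]/k[2]).round(0)
def st():
    s=state(); print(s["time_s"],np.round(s["tool_pos"],1),np.round(s["orientation"],3),"F",np.round(s["force"],1),"op",s["opening"],"g",s["gripper_force"])
    return s
E
python3 - <<'E'
from h import *
st()
t=read_camera("top"); s=read_camera("scene")
a=np.hstack([t["frame"],s["frame"]])
save(t,"top0.png",1.4); save(s,"scene0.png",1.4)
print(t["pose"].round(2))
for p,n in((t,"top"),(s,"scene")):
  for k in ["saw_jig","slot","rail","stop","stop_face","pin_a","pin_b","tube","offcut","stop_end"]:
    r=tip_of(p,k); print(n,k,[(np.round(x["point"],0).tolist(),round(x["conf"],2),pix(p,x["point"]).tolist()) for x in r[:3]])
E
```

```text
0.0 [200.9 591.1 235.6] [-5.130e-01 -3.099e+00  3.000e-03] F [0.2 0.6 0.1] op 0.9995798894397792 g 0.0
[[ 2.00000e-02 -9.90000e-01  1.50000e-01  3.27860e+02]
 [-1.00000e+00 -2.00000e-02 -2.00000e-02  2.58900e+01]
 [ 3.00000e-02 -1.50000e-01 -9.90000e-01  1.22862e+03]
 [ 0.00000e+00  0.00000e+00  0.00000e+00  1.00000e+00]]
top saw_jig [([560.0, 94.0, -1.0], 0.76, [246.0, 191.0])]
top slot [([558.0, 93.0, 21.0], 0.81, [246.0, 190.0])]
top rail [([467.0, 130.0, 56.0], 0.42, [231.0, 220.0])]
top stop [([464.0, 129.0, 56.0], 0.63, [231.0, 221.0]), ([324.0, 120.0, 21.0], 0.56, [233.0, 273.0])]
top stop_face [([237.0, 145.0, 13.0], 0.93, [224.0, 305.0]), ([546.0, 151.0, 27.0], 0.76, [225.0, 193.0])]
top pin_a [([535.0, -350.0, 10.0], 0.53, [400.0, 202.0])]
top pin_b [([535.0, -350.0, 10.0], 0.53, [400.0, 202.0])]
top tube [([450.0, -527.0, 9.0], 0.82, [462.0, 232.0]), ([534.0, -349.0, 11.0], 0.79, [399.0, 202.0]), ([616.0, 366.0, 3.0], 0.62, [152.0, 169.0])]
top offcut [([541.0, -217.0, 10.0], 0.5, [354.0, 199.0]), ([465.0, 130.0, 57.0], 0.4, [231.0, 220.0]), ([547.0, 149.0, 26.0], 0.25, [2
[... 295 characters left out ...]
37.0, 1.0], 0.16, [208.0, 258.0])]
scene rail [([546.0, -219.0, 12.0], 0.43, [228.0, 207.0])]
scene stop [([465.0, 131.0, 62.0], 0.96, [323.0, 217.0]), ([321.0, 122.0, 16.0], 0.67, [337.0, 203.0])]
scene stop_face [([233.0, 145.0, 16.0], 0.78, [352.0, 192.0]), ([545.0, 156.0, 23.0], 0.61, [319.0, 241.0])]
scene pin_a []
scene pin_b []
scene tube [([535.0, -356.0, 13.0], 0.77, [200.0, 193.0]), ([444.0, -519.0, 11.0], 0.67, [181.0, 168.0])]
scene offcut [([559.0, 96.0, -1.0], 0.69, [301.0, 243.0]), ([548.0, -219.0, 7.0], 0.6, [227.0, 209.0])]
scene stop_end [([499.0, -11.0, 55.0], 0.92, [283.0, 210.0]), ([368.0, 263.0, 18.0], 0.69, [368.0, 223.0]), ([463.0, 135.0, 59.0], 0.25, [324.0, 217.0])]
```

View pics/top0.png

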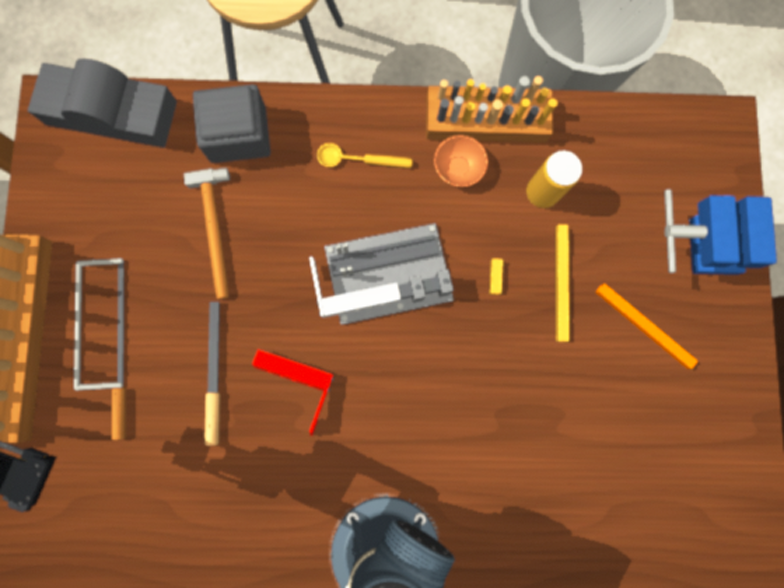

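View pics/scene0.png

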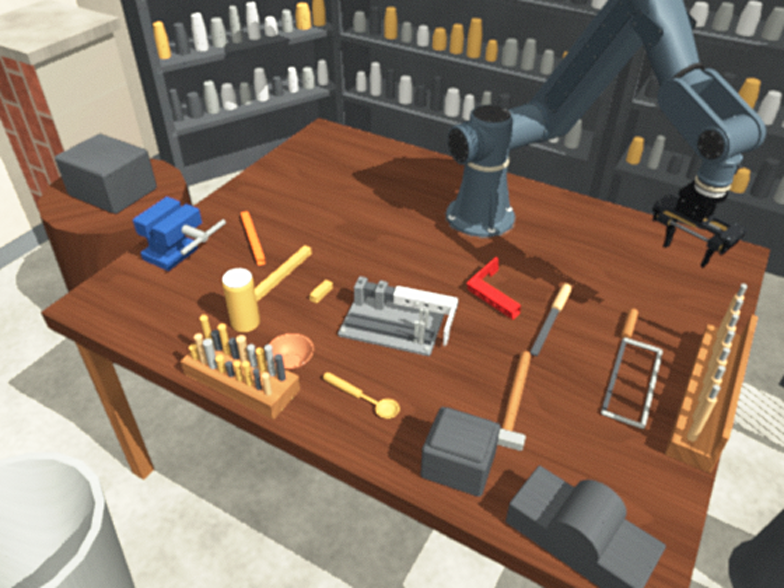

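Look-alikes, in scaled top-view pixels:
- **Tube:** the yellow brass bar at (563,282), the orange bar at (646,325), and the short yellow offcut at (497,276). The yellow long one is the brass tube.
- **Stop:** the whitish aluminium one on the jig at (360,295) and the red one lying at (290,370). The one on the rail is meant.

I'll go over the jig for a close look.

Request:
servo_tool(targets=[[-30, -28, 0, 0, 0, 0, -1], [-60, -55, 0, 0, 0, 0, -1], [-90, -82, 0, 0, 0, 0, -1], [-120, -110, 0, 0, 0, 0, -1], [-148, -137, -7, 0, 0, 0, -1]])

```text
time_s: 1.52
tool_pos: [297.2, 412.1, 242.7]
orientation: [-0.511, -3.098, 0.003]
force: [0.7, -0.6, 0.2]
opening: 0.994
gripper_force: 0.0
```

Request:
servo_tool(targets=[[-30, -28, 0, 0, 0, 0, -1], [-60, -55, 0, 0, 0, 0, -1], [-90, -82, 0, 0, 0, 0, -1], [-120, -110, 0, 0, 0, 0, -1], [-148, -137, -7, 0, 0, 0, -1]])

```text
time_s: 1.93
tool_pos: [393.3, 234.9, 250.0]
orientation: [-0.512, -3.098, 0.001]
force: [0.3, 0.8, 0.8]
opening: 1.001
gripper_force: 0.0
```

Request:
servo_tool(targets=[[-30, -28, 0, 0, 0, 0.12, -1], [-60, -55, 0, 0, 0, 0.24, -1], [-90, -82, 0, 0, 0, 0.36, -1], [-120, -110, 0, 0, 0, 0.48, -1], [-148, -137, -7, 0, 0, 0.6, -1]])

```text
time_s: 2.35
tool_pos: [489.4, 57.5, 256.9]
orientation: [-1.414, -2.804, 0.001]
force: [0.0, 0.5, 0.4]
opening: 0.998
gripper_force: 0.0
```

Request:
servo_tool(targets=[[0, 0, 0, 0, 0, 0.12, -1], [0, 0, 0, 0, 0, 0.24, -1], [0, 0, 0, 0, 0, 0.36, -1], [0, 0, 0, 0, 0, 0.4, -1], [0, 0, 0, 0, 0, 0.4, -1]])

```text
time_s: 2.77
tool_pos: [489.3, 59.4, 257.7]
orientation: [1.937, 2.473, 0.0]
force: [0.7, 0.7, 0.5]
opening: 1.0
gripper_force: 0.0
```

Run:
```python
from h import *
s=st()
T=R.from_rotvec(s["orientation"]).as_matrix()
w=read_camera("wrist")
C=w["pose"]; print("cam in tool",(T.T@(C[:3,3]-np.array(s["tool_pos"]))).round(0)); print((T.T@C[:3,:3]).round(2)); print(w["camera_matrix"].round(0)[0])
save(w,"w1.png",1.4)
for k in ["slot","rail","stop","stop_face","pin_a","pin_b","stop_end"]:
    r=tip_of(w,k); print(k,[(np.round(x["point"],1).tolist(),round(x["conf"],2),pix(w,x["point"]).tolist()) for x in r[:3]])
# edges of tube top
P=cloud(w,w["depth"]>0)
m=(P[:,2]>66)&(P[:,2]<75); Q=P[m]
print(len(Q),Q.min(0),Q.max(0))
if len(Q)>50:
  (c,sz,a)=cv2.minAreaRect(Q[:,:2].astype(np.float32)); print("toprect",c,sz,a,np.median(Q[:,2]))
```

```text
2.7667 [489.3  59.4 257.7] [1.937 2.473 0.   ] F [0.7 0.7 0.5] op 1.0004563691938968 g 0.0
cam in tool [  75.   -1. -148.]
[[-0.   -0.96 -0.28]
 [ 1.   -0.   -0.  ]
 [ 0.   -0.28  0.96]]
[323.   0. 276.]
slot [([556.8, 92.5, 22.8], 0.67, [338.0, 173.0]), ([504.2, -11.4, 56.5], 0.32, [274.0, 253.0])]
rail [([499.4, -13.0, 56.8], 0.7, [270.0, 253.0])]
stop [([321.5, 122.4, 15.6], 0.91, [147.0, 97.0]), ([463.7, 129.8, 54.3], 0.89, [269.0, 122.0])]
stop_face [([237.9, 151.5, 13.5], 0.81, [75.0, 51.0]), ([791.2, 59.8, 3.2], 0.69, [498.0, 237.0])]
pin_a [([472.2, 37.4, 55.8], 0.55, [257.0, 207.0])]
pin_b [([472.2, 37.4, 55.8], 0.55, [257.0, 207.0])]
stop_end [([501.0, -13.1, 54.9], 0.96, [271.0, 253.0])]
6187 [ 449.33469534 -120.71472989   66.01969953] [585.48043309 158.76469995  74.99359256]
toprect (535.75927734375, 19.50434112548828) (126.75045013427734, 263.10870361328125) 11.017967224121094 70.59631848771033
```

View pics/w1.png

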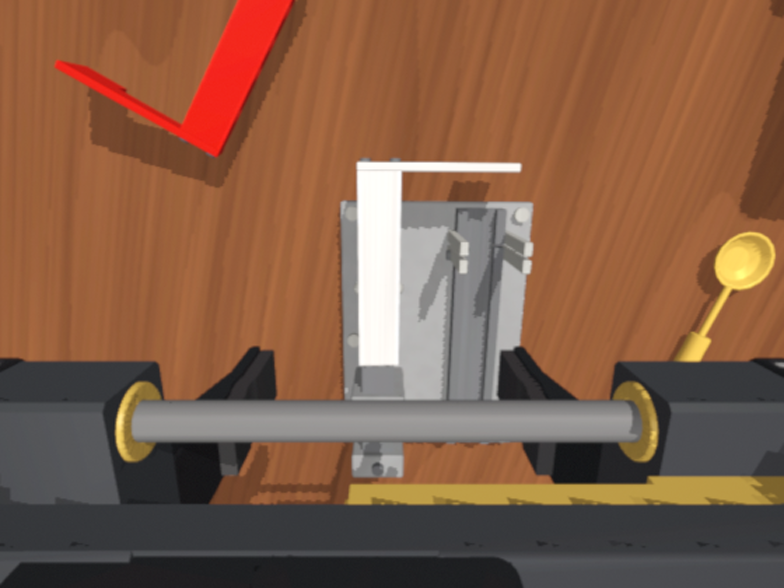

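The close view confirms the whitish aluminium stop on the rail, with its plate at about (440,168) and the pins as small bumps at (357,290) and (402,290). The red look-alike lies apart at (200,90). Next I'll look at the stop's channel-side face obliquely for pins and holes.

Request:
servo_tool(targets=[[-10, 30, 10, 0.12, 0, 0, -0.3], [-20, 60, 20, 0.24, 0, 0, -0.3], [-30, 90, 30, 0.36, 0, 0, -0.3], [-40, 110, 45, 0.48, 0, 0, -0.3], [-40, 120, 60, 0.55, 0, 0, -0.3]])

```text
time_s: 3.58
tool_pos: [619.5, 48.6, 195.6]
orientation: [-1.689, -2.157, 0.611]
force: [-0.7, -0.9, -0.9]
opening: 0.714
gripper_force: 0.0
```

Run:
```python
from h import *
s=st()
w=read_camera("wrist")
save(w,"w2.png",2.6,(150,20,450,245))
for k in ["slot","stop","stop_face","pin_b","stop_end"]:
    r=tip_of(w,k); print(k,[(np.round(x["point"],1).tolist(),round(x["conf"],2),pix(w,x["point"]).tolist()) for x in r[:3]])
np.savez("w2.npz",**{k:w[k] for k in("frame","depth","camera_matrix","pose")})
```

```text
3.5833 [619.5  48.6 195.6] [-1.689 -2.157  0.611] F [-0.7 -0.9 -0.9] op 0.7140007692303535 g 0.0
slot [([558.1, 96.1, 21.1], 0.84, [328.0, 136.0])]
stop [([463.2, 131.4, 54.0], 0.85, [237.0, 75.0]), ([324.3, 120.1, 18.8], 0.76, [167.0, 67.0])]
stop_face [([547.0, 153.3, 27.9], 0.82, [331.0, 70.0]), ([239.6, 151.9, 11.7], 0.77, [129.0, 31.0])]
pin_b [([507.7, 48.8, 51.7], 0.44, [260.0, 170.0]), ([560.8, 92.3, -0.7], 0.28, [338.0, 140.0])]
stop_end [([503.4, -14.1, 56.2], 0.66, [244.0, 225.0]), ([560.1, 91.3, 21.1], 0.61, [329.0, 141.0])]
```

View pics/w2.png

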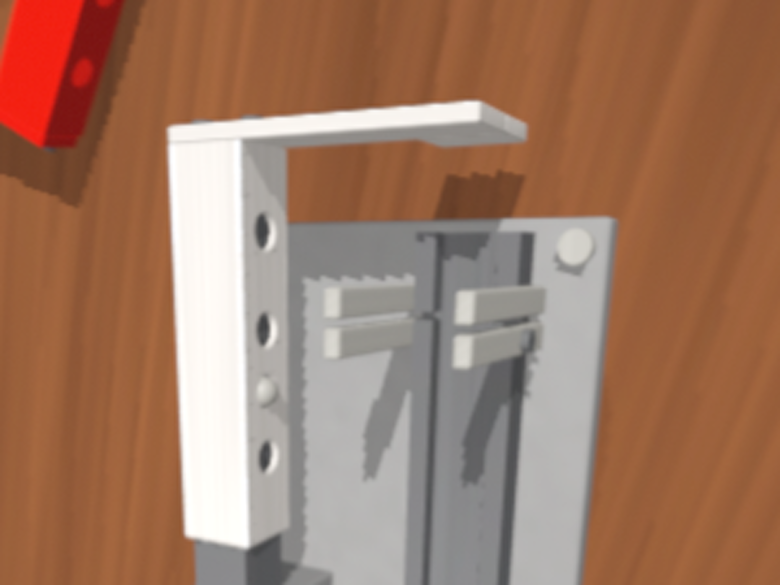

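The oblique view is clear, in crop pixels. The pin is at (265,390). The plate-side holes are at (265,232) and (265,329), and the next hole towards the open end is at (265,457). The saw guides are at (325–545, 285–370). Now I'll compute the geometry.

Run:
```python
from h import *
w=dict(np.load("w2.npz")); P=cloud(w,w["depth"]>0)
near=(np.hypot(P[:,0]-510,P[:,1]-60)<200)
P=P[near]
def line(Q,n):
    (vx,vy,x0,y0)=cv2.fitLine(Q[:,:2].astype(np.float32),cv2.DIST_HUBER,0,.1,.1).ravel(); print(n,len(Q),"deg",np.degrees(np.arctan2(vy,vx)).round(2),"pt",x0,y0)
th=np.radians(104.5)
for it in range(2):
    X=np.array([np.cos(th),np.sin(th)]);Y=np.array([-X[1],X[0]])
    S=np.array([463.5,130.2])
    a=(P[:,:2]-S)@X; b=(P[:,:2]-S)@Y
    m=(P[:,2]>67)&(P[:,2]<74)&(a<-8)&(a>-145)&(abs(b)<18)
    Q=P[m]; # centre line by bins: mid of min/max b
    c=[]
    for k in range(-140,-10,8):
        q=m&(a>k)&(a<k+8)
        if q.sum()>8: c.append((k+4,(b[q].min()+b[q].max())/2,np.ptp(b[q])))
    c=np.array(c); f=np.polyfit(c[:,0],c[:,1],1); print("slope",f,"width",c[:,2].mean(),"z",np.median(Q[:,2]))
    th+=np.arctan(f[0])
X=np.array([np.cos(th),np.sin(th)]);Y=np.array([-X[1],X[0]])
axis=S+Y*f[1]; print("yaw",np.degrees(th),"axis pt",axis)
b=(P[:,:2]-axis)@Y;a=(P[:,:2]-axis)@X
# tube end, plate
m=(P[:,2]>67)&(P[:,2]<74)&(abs(b)<12); print("top x range",np.percentile(a[m],[0.5,99.5]))
m=(P[:,2]>25)&(b<-30)&(b>-110)&(a>-30); print("plate pts",m.sum(),np.percentile(a[m],[1,5,25,50,75,95,99]), "z max",P[m,2].max(), "b min",b[m].min())
# channel walls top z=28
m=(P[:,2]>25)&(P[:,2]<31)&(b<-50)&(b>-120)&(a<-75)
h,e=np.histogram(b[m],bins=np.arange(-120,-50,2)); print(list(zip(e.astype(int),h)))
# posts
m=(P[:,2]>78)&(P[:,2]<90)&(b<-30)&(b>-130); print("posts x",np.percentile(a[m],[1,50,99]),"y",np.percentile(b[m],[1,50,99]))
# pin/holes: intersect rays with plane b=-15.5
K=w["camera_matrix"];C=w["pose"]
for n,u,v in[("h1",265,232),("h2",265,329),("pin",265,390),("h4",265,457),("end",268,537)]:
    p=np.array([150+u/2.6-.5,20+v/2.6-.5]); r=C[:3,:3]@np.array([(p[0]-K[0,2])/K[0,0],(p[1]-K[1,2])/K[1,1],1])
    o=C[:3,3]; off=-18.5 if n=="pin" else -15.5
    t=(off-(o[:2]-axis)@Y)/(r[:2]@Y); q=o+t*r; print(n,"x from axis pt",((q[:2]-axis)@X).round(1),"z",q[2].round(1))
```

```text
slope [-0.02012032 -2.03678942] width 32.010391108673325 z 71.0483557248904
slope [-8.34926934e-05 -1.95961345e+00] width 31.81493622866585 z 71.04952145326428
yaw 103.3425624034104 axis pt [465.406719  130.6522251]
top x range [-215.96669151    4.77020426]
plate pts 1176 [-0.42015779 -0.34413138 -0.19849812  0.86317315  3.19260125  5.11848576
  5.55495051] z max 71.10789426233237 b min -102.06569920758344
[(np.int64(-120), np.int64(0)), (np.int64(-118), np.int64(0)), (np.int64(-116), np.int64(0)), (np.int64(-114), np.int64(0)), (np.int64(-112), np.int64(0)), (np.int64(-110), np.int64(0)), (np.int64(-108), np.int64(0)), (np.int64(-106), np.int64(122)), (np.int64(-104), np.int64(206)), (np.int64(-102), np.int64(190)), (np.int64(-100), np.int64(182)), (np.int64(-98), np.int64(180)), (np.int64(-96), np.int64(7)), (np.int64(-94), np.int64(0)), (np.int64(-92), np.int64(0)), (np.int64(-90), np.int64(0)), (np.int64(-88), np.int64(0)), (np.int64(-86), np.int64(0)), (np.int64(-84), np.int64(0)), (np.int64(-82), np.int64(0)), (np.int64(-80), np.int64(0)), (np.int64(-78), np.int64(0)), (np.int64(-76), np.int64(0)), (np.int64(-74), np.int64(160)), (np.int64(-72), np.int64(259)), (np.int64(-70), np.int64(230)), (np.int64(-68), np.int64(216)), (np.int64(-66), np.int64(198)), (np.int64(-64), np.int64(5)), (np.int64(-62), np.int64(0)), (np.int64(-60), np.int64(0)), (np.int64(-58), np.int64(0)), (np.int64(-56), np.int64(0)), (np.int64(-54), np.int64(0))]
posts x [-71.45190715 -61.62234462 -48.90047222] y [-110.65448738 -105.40324621  -59.18994099]
h1 x from axis pt -30.3 z 55.2
h2 x from axis pt -65.5 z 56.1
pin x from axis pt -88.0 z 60.8
h4 x from axis pt -115.3 z 57.4
end x from axis pt -149.2 z 56.1
```

Next hole is about 27 mm on, and the jig yaw is 103.3°. Now compute the move to the pins.

```bash
cat >> h.py <<'E'
th=np.radians(103.34); XJ=np.array([np.cos(th),np.sin(th),0]); YJ=np.array([-XJ[1],XJ[0],0]); SO=np.array([465.4,130.65,0])
def jw(a,b,z): return SO+a*XJ+b*YJ+np.array([0,0,z])   # a from initial stop face, b from rail axis
def wj(p): d=np.array(p)-SO; return np.round([d@XJ,d@YJ,p[2]],1)
TJ=np.stack([XJ,-YJ,[0,0,-1]],1)
def rel(pos,rot=TJ):
    s=state(); T=R.from_rotvec(s["orientation"]).as_matrix()
    print("rel",(T.T@(np.array(pos)-s["tool_pos"])).round(1),R.from_matrix(T.T@rot).as_rotvec().round(3),"now jig",wj(s["tool_pos"]))
E
python3 -c "
from h import *
rel(jw(-88,0,130))"
```

```text
rel [ 26.5 -71.7 125.1] [-0.548  0.003  0.01 ] now jig [-113.2 -126.6  199.5]
```

Request:
servo_tool(targets=[[5, -14, 25, -0.12, 0, 0, -0.3], [10, -28, 50, -0.24, 0, 0, -0.3], [16, -43, 75, -0.36, 0, 0.01, -0.3], [21, -57, 100, -0.48, 0, 0.01, -0.3], [26, -72, 125, -0.548, 0.003, 0.01, -0.3]])

```text
time_s: 4.3
tool_pos: [495.2, 45.0, 136.1]
orientation: [-1.926, -2.443, 0.063]
force: [-0.4, -0.6, -1.4]
opening: 0.653
gripper_force: 0.0
```

Run:
```python
from h import *
w=read_camera("wrist"); st(); rel(jw(-88,0,50))
P=cloud(w,w["depth"]>0); a=(P-SO)@XJ;b=(P-SO)@YJ
for k in range(-70,-5,10):
    m=(abs(a-k)<5)&(P[:,2]>67)&(P[:,2]<75)&(abs(b)<25)
    if m.sum()>8: print(k,(b[m].min()+b[m].max())/2,np.ptp(b[m]))
```

```text
4.35 [474.7  46.8 131.1] [-1.91  -2.424  0.085] F [-21.8   0.7  -4.2] op 0.6531405121826152 g 0.0
rel [-5.  16.5 80. ] [-0.077 -0.009  0.003] now jig [-83.7  10.3 131.1]
-70 0.007541529905967792 30.909542415093828
-60 -0.06812139725724009 30.636527894958846
-50 0.16029749108430025 30.768129159895448
-40 0.1585932581999714 30.452977170675133
-30 0.024259856553412007 30.964910799567615
-20 0.1439888112184926 31.099763618460074
-10 0.029244124355824574 30.547760806909196
```

Request:
servo_tool(targets=[[0, 0, 0, 0, 0, 0, -0.3], [0, 0, 0, 0, 0, 0, -0.3], [0, 0, 0, 0, 0, 0, -0.3], [0, 0, 0, 0, 0, 0, -0.3], [0, 0, 0, 0, 0, 0, -0.3]])

```text
time_s: 4.77
tool_pos: [499.5, 44.7, 133.7]
orientation: [-1.922, -2.439, 0.071]
force: [-0.0, 0.0, 0.2]
opening: 0.648
gripper_force: 0.0
```

```bash
python3 -c "
from h import *
st();rel(jw(-88,0,50))"
```

```text
4.7667 [499.5  44.7 133.7] [-1.922 -2.439  0.071] F [-0.   0.   0.2] op 0.6479887915509963 g 0.0
rel [ 3.6 -8.5 84.3] [-0.058  0.     0.003] now jig [-91.5 -13.3 133.7]
```

Request:
servo_tool(targets=[[4, -11, 0, -0.058, 0, 0.003, -0.3], [4, -11, 17, -0.058, 0, 0.003, -0.3], [4, -11, 34, -0.058, 0, 0.003, -0.3], [4, -11, 34, -0.058, 0, 0.003, -0.3], [4, -11, 34, -0.058, 0, 0.003, -0.3]])

```text
time_s: 5.18
tool_pos: [483.4, 45.8, 98.8]
orientation: [-1.946, -2.461, 0.004]
force: [-0.1, 0.4, 0.3]
opening: 0.647
gripper_force: 0.0
```

```bash
python3 -c "
from h import *
st();rel(jw(-88,0,50))"
```

```text
5.1833 [483.4  45.8  98.8] [-1.946 -2.461  0.004] F [-0.1  0.4  0.3] op 0.6467484237571756 g 0.0
rel [-1.4  2.3 48.7] [-0.005 -0.002 -0.   ] now jig [-86.7   2.1  98.8]
```

Request:
servo_tool(targets=[[-1, 2, 12, -0.005, 0, 0, -0.3], [-1, 2, 24, -0.005, 0, 0, -0.3], [-1, 2, 36, -0.005, 0, 0, -0.3], [-1, 2, 48, -0.005, 0, 0, -0.3], [-1, 2, 48, -0.005, 0, 0, -0.3]])

```text
time_s: 5.6
tool_pos: [485.2, 45.3, 50.3]
orientation: [-1.947, -2.463, -0.002]
force: [-0.5, -0.1, 0.5]
opening: 0.654
gripper_force: 0.0
```

Request:
servo_tool(targets=[[0, 0, 0, 0, 0, 0, -0.3], [0, 0, 0, 0, 0, 0, -0.3], [0, 0, 0, 0, 0, 0, -0.3], [0, 0, 0, 0, 0, 0, -0.3], [0, 0, 0, 0, 0, 0, -0.3]])

```text
time_s: 6.02
tool_pos: [485.0, 45.3, 51.8]
orientation: [1.948, 2.464, 0.004]
force: [0.5, 0.3, 0.2]
opening: 0.653
gripper_force: 0.0
```

Run:
```python
from h import *
st(); rel(jw(-88,0,50))
w=read_camera("wrist"); save(w,"w3.png",2,(180,60,400,300))
```

```text
6.0167 [485.   45.3  51.8] [1.948 2.464 0.004] F [0.5 0.3 0.2] op 0.653254064196612 g 0.0
rel [-0.4  0.6  1.8] [ 0.002 -0.001 -0.   ] now jig [-87.6   0.6  51.8]
```

View pics/w3.png

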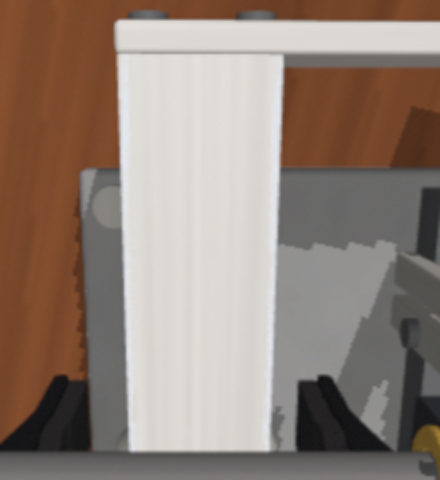

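The fingers straddle the tube at crop (60,420) and (310,420). Squeeze now.

Request:
servo_tool(targets=[[0, 0.5, 1.5, 0, 0, 0, 0.1], [0, 0.5, 1.5, 0, 0, 0, 0.3], [0, 0.5, 1.5, 0, 0, 0, 0.6], [0, 0.5, 1.5, 0, 0, 0, 0.6], [0, 0.5, 1.5, 0, 0, 0, 0.6]], newtons=22)

```text
time_s: 6.48
tool_pos: [485.5, 45.5, 49.7]
orientation: [1.949, 2.464, 0.004]
force: [3.4, 3.0, -3.2]
opening: 0.357
gripper_force: 9.8
```

Request:
servo_tool(targets=[[0, 0, 0, 0, 0, 0, 0.6], [0, 0, 0, 0, 0, 0, 0.6], [0, 0, 0, 0, 0, 0, 0.6], [0, 0, 0, 0, 0, 0, 0.6], [0, 0, 0, 0, 0, 0, 0.6]])

```text
time_s: 6.9
tool_pos: [485.5, 45.5, 49.7]
orientation: [-1.949, -2.464, -0.003]
force: [1.5, 1.1, -1.9]
opening: 0.357
gripper_force: 21.9
```

Flush (31 mm). Draw the stop slowly.

Request:
servo_tool(targets=[[1, 0, 0, 0, 0, 0, 0.6], [2, 0, 0, 0, 0, 0, 0.6], [3, 0, 0, 0, 0, 0, 0.6], [4, 0, 0, 0, 0, 0, 0.6], [5, 0, 0, 0, 0, 0, 0.6]])

```text
time_s: 7.32
tool_pos: [484.9, 49.1, 49.8]
orientation: [1.945, 2.464, 0.002]
force: [2.8, -11.5, -2.7]
opening: 0.354
gripper_force: 21.9
```

Request:
servo_tool(targets=[[1, 0, 0, 0, 0, 0, 0.6], [2, 0, 0, 0, 0, 0, 0.6], [3, 0, 0, 0, 0, 0, 0.6], [4, 0, 0, 0, 0, 0, 0.6], [5, 0, 0, 0, 0, 0, 0.6]])

```text
time_s: 7.73
tool_pos: [483.3, 54.9, 49.8]
orientation: [1.948, 2.464, 0.003]
force: [2.3, -3.5, -2.2]
opening: 0.354
gripper_force: 21.9
```

Run:
```python
from h import *
s=st(); print(wj(s["tool_pos"]),"Fx_j",np.dot(s["force"],XJ))
w=read_camera("wrist")
P=cloud(w,w["depth"]>0); a=(P-SO)@XJ;b=(P-SO)@YJ
m=(P[:,2]>55)&(P[:,2]<75)&(a>-40)&(b<-25)&(b>-45); print("plate",m.sum(),np.percentile(a[m],[1,5,50,95,99]).round(1))
```

```text
7.7333 [483.3  54.9  49.8] [1.948 2.464 0.003] F [ 2.3 -3.5 -2.2] op 0.35352864796639816 g 21.853088357602246
[-77.8   0.   49.8] Fx_j -3.941648423596976
plate 1105 [ 9.2  9.2 11.6 14.8 15.1]
```

Released; the stop slides along at about 4 N. I'll go on with a lighter grip so it slips rather than forces when the pins lock.

Request:
servo_tool(targets=[[1, 0, 0, 0, 0, 0, 0.6], [3, 0, 0, 0, 0, 0, 0.6], [5, 0, 0, 0, 0, 0, 0.6], [7, 0, 0, 0, 0, 0, 0.6], [8, 0, 0, 0, 0, 0, 0.6]], newtons=14)

```text
time_s: 8.2
tool_pos: [481.4, 63.1, 49.8]
orientation: [1.948, 2.464, 0.003]
force: [2.9, -3.8, -2.1]
opening: 0.361
gripper_force: 13.9
```

Request:
servo_tool(targets=[[1, 0, 0, 0, 0, 0, 0.6], [2, 0, 0, 0, 0, 0, 0.6], [3, 0, 0, 0, 0, 0, 0.6], [4, 0, 0, 0, 0, 0, 0.6], [5, 0, 0, 0, 0, 0, 0.6]], newtons=12)

```text
time_s: 8.62
tool_pos: [480.1, 68.3, 49.8]
orientation: [-1.949, -2.464, -0.004]
force: [4.1, 0.8, -1.5]
opening: 0.359
gripper_force: 11.9
```

Request:
servo_tool(targets=[[0.4, 0, 0, 0, 0, 0, 0.6], [0.8, 0, 0, 0, 0, 0, 0.6], [1.2, 0, 0, 0, 0, 0, 0.6], [1.6, 0, 0, 0, 0, 0, 0.6], [2, 0, 0, 0, 0, 0, 0.6]])

```text
time_s: 9.03
tool_pos: [479.7, 70.1, 49.8]
orientation: [-1.949, -2.464, -0.004]
force: [5.9, 0.4, -1.4]
opening: 0.356
gripper_force: 11.9
```

Run:
```python
from h import *
s=st(); print(wj(s["tool_pos"]),"Fx_j",np.dot(s["force"],XJ))
w=read_camera("wrist")
P=cloud(w,w["depth"]>0); a=(P-SO)@XJ;b=(P-SO)@YJ
m=(P[:,2]>55)&(P[:,2]<75)&(a>-40)&(b<-25)&(b>-45); print("plate",m.sum(),np.percentile(a[m],[1,5,50,95,99]).round(1))
```

```text
9.0333 [479.7  70.1  49.8] [-1.949 -2.464 -0.004] F [ 5.9  0.4 -1.4] op 0.3556143714663448 g 11.916226458270103
[-62.2   0.1  49.8] Fx_j -0.9316440555345638
plate 1094 [24.8 24.9 27.2 30.4 30.7]
```

Request:
servo_tool(targets=[[0.2, 0, 0, 0, 0, 0, 0.6], [0.4, 0, 0, 0, 0, 0, 0.6], [0.6, 0, 0, 0, 0, 0, 0.6], [0.8, 0, 0, 0, 0, 0, 0.6], [1, 0, 0, 0, 0, 0, 0.6]])

```text
time_s: 9.5
tool_pos: [479.6, 70.3, 49.8]
orientation: [1.948, 2.464, 0.003]
force: [5.6, -2.0, -1.5]
opening: 0.355
gripper_force: 11.9
```

Request:
servo_tool(targets=[[0.2, 0, 0, 0, 0, 0, 0.6], [0.4, 0, 0, 0, 0, 0, 0.6], [0.6, 0, 0, 0, 0, 0, 0.6], [0.8, 0, 0, 0, 0, 0, 0.6], [1, 0, 0, 0, 0, 0, 0.6]])

```text
time_s: 9.92
tool_pos: [479.4, 71.1, 49.8]
orientation: [1.948, 2.464, 0.003]
force: [6.1, -1.3, -2.0]
opening: 0.357
gripper_force: 11.9
```

Run:
```python
from h import *
s=st(); print(wj(s["tool_pos"]),"Fx_j",np.dot(s["force"],XJ))
w=read_camera("wrist")
P=cloud(w,w["depth"]>0); a=(P-SO)@XJ;b=(P-SO)@YJ
m=(P[:,2]>55)&(P[:,2]<75)&(a>-40)&(b<-25)&(b>-45); print("plate",m.sum(),np.percentile(a[m],[1,5,50,95,99]).round(1))
```

```text
9.9167 [479.4  71.1  49.8] [1.948 2.464 0.003] F [ 6.1 -1.3 -2. ] op 0.35692243343922175 g 11.906853436958045
[-61.1   0.1  49.8] Fx_j -2.6713084449041458
plate 1108 [25.9 26.  28.3 31.5 31.8]
```

Request:
servo_tool(targets=[[0.2, 0, 0, 0, 0, 0, 0.6], [0.4, 0, 0, 0, 0, 0, 0.6], [0.6, 0, 0, 0, 0, 0, 0.6], [0.8, 0, 0, 0, 0, 0, 0.6], [1, 0, 0, 0, 0, 0, 0.6]])

```text
time_s: 10.38
tool_pos: [479.3, 71.6, 49.8]
orientation: [1.947, 2.464, 0.002]
force: [4.5, -5.7, -2.0]
opening: 0.355
gripper_force: 11.9
```

```bash
cat > m.py <<'E'
from h import *
s=st(); print(wj(s["tool_pos"]),"Fx_j",np.dot(s["force"],XJ))
w=read_camera("wrist")
P=cloud(w,w["depth"]>0); a=(P-SO)@XJ;b=(P-SO)@YJ
m=(P[:,2]>55)&(P[:,2]<75)&(a>-40)&(b<-25)&(b>-45); print("plate",m.sum(),np.percentile(a[m],[1,5,50,95,99]).round(1))
E
python3 m.py
```

```text
10.3833 [479.3  71.6  49.8] [1.947e+00 2.464e+00 2.000e-03] F [ 4.5 -5.7 -2. ] op 0.35480930486514367 g 11.900226033758372
[-60.7   0.1  49.8] Fx_j -6.550484690999445
plate 1107 [26.3 26.4 28.8 32.  32.3]
```

Force is rising, so the pins have probably snapped in. Release, lift and look.

Request:
servo_tool(targets=[[-0.7, 0, 0, 0, 0, 0, 0.6], [-0.7, 0, 0, 0, 0, 0, -0.2], [-0.7, 0, 0, 0, 0, 0, -0.3], [-0.7, 0, 0, 0, 0, 0, -0.3], [-0.7, 0, 0, 0, 0, 0, -0.3]])

```text
time_s: 10.85
tool_pos: [476.4, 72.3, 49.4]
orientation: [-1.946, -2.461, 0.002]
force: [0.5, -0.4, -0.5]
opening: 0.572
gripper_force: 0.0
```

Request:
servo_tool(targets=[[0, 0, -20, 0, 0, 0, -0.3], [0, 0, -45, 0, 0, 0, -0.3], [0, 0, -75, 0, 0, 0, -0.3], [0, 0, -105, 0, 0, 0, -0.3], [0, 0, -130, 0, 0, 0, -0.3]])

```text
time_s: 11.27
tool_pos: [477.2, 72.1, 181.0]
orientation: [-1.947, -2.462, -0.0]
force: [0.4, -0.5, 0.0]
opening: 0.647
gripper_force: 0.0
```

Request:
servo_tool(targets=[[-13, 26, 0, 0.12, 0, 0, -0.3], [-26, 52, 0, 0.24, 0, 0, -0.3], [-39, 78, -5, 0.36, 0, 0, -0.3], [-52, 100, -10, 0.48, 0, 0, -0.3], [-65, 125, -10, 0.55, 0, 0, -0.3]])

```text
time_s: 11.68
tool_pos: [615.8, 37.6, 190.9]
orientation: [-1.694, -2.143, 0.609]
force: [1.1, 1.3, -0.4]
opening: 0.651
gripper_force: 0.0
```

Request:
servo_tool(targets=[[0, 0, 0, 0, 0, 0, -0.3], [0, 0, 0, 0, 0, 0, -0.3], [0, 0, 0, 0, 0, 0, -0.3], [0, 0, 0, 0, 0, 0, -0.3], [0, 0, 0, 0, 0, 0, -0.3]])

```text
time_s: 12.1
tool_pos: [613.8, 37.7, 191.4]
orientation: [-1.697, -2.147, 0.603]
force: [-0.1, -1.0, -0.5]
opening: 0.652
gripper_force: 0.0
```

Run:
```python
from h import *
s=st(); print(wj(s["tool_pos"])); w=read_camera("wrist"); np.savez("w4.npz",**{k:w[k] for k in("frame","depth","camera_matrix","pose")})
save(w,"w4.png",2.6,(150,20,450,245)) 
P=cloud(w,w["depth"]>0); a=(P-SO)@XJ;b=(P-SO)@YJ
m=(P[:,2]>40)&(P[:,2]<75)&(a>-40)&(b<-25)&(b>-90); print("plate",m.sum(),np.percentile(a[m],[1,5,50,95,99]).round(1))
```

```text
12.1 [613.8  37.7 191.4] [-1.697 -2.147  0.603] F [-0.1 -1.  -0.5] op 0.6518616299078995 g 0.0
[-124.6 -122.9  191.4]
plate 1382 [26.  26.2 26.7 31.6 32.1]
```

View pics/w4.png

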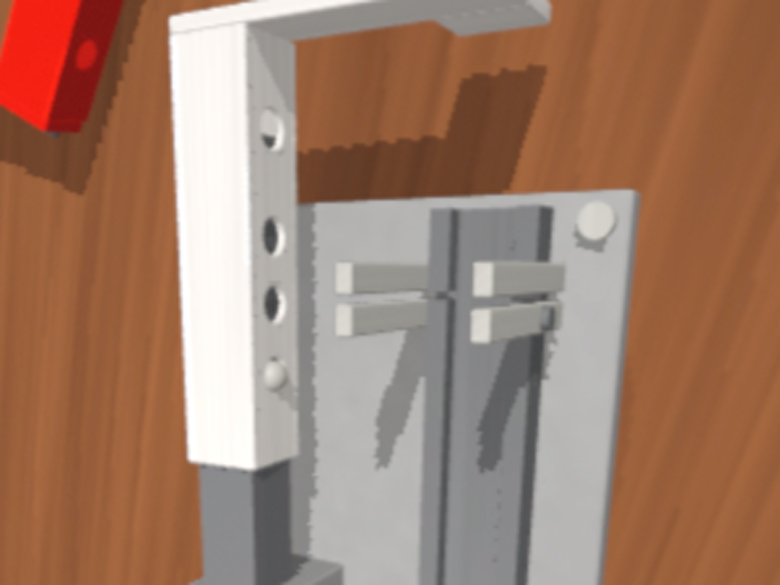

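The pin stands fully out in the last hole, crop (275,375), with the three empty holes at (270,128), (272,237) and (273,303). The stop moved about 26.5 mm. Next, measure the brass tube.

Run:
```python
from h import *
s=st(); print("q",np.round(s["q"],2))
t=read_camera("top")
def rect(Q):
    (c,sz,a)=cv2.minAreaRect(Q[:,:2].astype(np.float32)); b=cv2.boxPoints(((c),sz,a)); e=[b[1]-b[0],b[2]-b[1]]; l=max(e,key=np.linalg.norm); return np.round(c,1),np.round(sz,1),np.degrees(np.arctan2(l[1],l[0])).round(1)
for nm in("tube","offcut","can"):
  for x in trace(t,nm)[:4]:
    m=cv2.erode(x["pixels"].astype(np.uint8),np.ones((2,2)))>0
    Q=cloud(t,m); 
    if len(Q)<10: continue
    zt=np.percentile(Q[:,2],80); Qt=Q[abs(Q[:,2]-zt)<8]
    print(nm,round(x["conf"],2),t["frame"][m].mean(0).round(),rect(Qt),zt.round(1))
```

```text
12.15 [614.1  37.7 191.6] [-1.697 -2.148  0.603] F [-0.3 -0.2 -0.1] op 0.649555597422139 g 0.0
q [-0.05  0.81  1.1  -0.15  1.76 -0.27]
tube 0.98 [233. 138.   0.] (array([ 447.4, -523.5]), array([239.3,  20.9]), np.float32(49.9)) 20.0
tube 0.75 [232. 185.  59.] (array([ 535.2, -353.5]), array([ 22.2, 234.4]), np.float32(-1.3)) 19.9
tube 0.24 [152. 153. 150.] (array([510.1, -53.4]), array([ 44. , 126.1]), np.float32(-76.5)) 63.6
offcut 0.7 [240. 204.  66.] (array([ 542.3, -216.3]), array([20.2, 64.7]), np.float32(-3.6)) 20.0
offcut 0.66 [206. 184. 155.] (array([717.8, 378.4]), array([62.2, 84.7]), np.float32(-78.3)) 24.5
can 0.79 [198. 178. 140.] (array([ 728.6, -319. ]), array([60.2, 62.7]), np.float32(-88.7)) 148.8
can 0.31 [172. 147. 118.] (array([380.8, 573.1]), array([358.9,  94.5]), np.float32(6.5)) 18.0
```

Brass tube: centre (535,−353), yaw −1.3°, colour matching the offcut (the orange one is the look-alike). Going there.

Request:
servo_tool(targets=[[-30, -11, 7, -0.12, 0, 0, -0.3], [-60, -22, 14, -0.24, 0, 0, -0.3], [-90, -33, 21, -0.36, 0, 0, -0.3], [-120, -44, 28, -0.48, 0, 0, -0.3], [-150, -55, 34, -0.55, 0, 0, -0.3]])

```text
time_s: 12.77
tool_pos: [585.1, -124.5, 190.6]
orientation: [1.946, 2.462, 0.007]
force: [-0.1, 0.8, 0.0]
opening: 0.647
gripper_force: 0.0
```

Request:
servo_tool(targets=[[-30, -13, 0, 0, 0, -0.12, -0.3], [-60, -26, 0, 0, 0, -0.24, -0.3], [-90, -39, 0, 0, 0, -0.36, -0.3], [-120, -52, 0, 0, 0, -0.48, -0.3], [-150, -65, 0, 0, 0, -0.6, -0.3]])

```text
time_s: 13.18
tool_pos: [557.6, -285.9, 189.7]
orientation: [1.125, 2.933, 0.002]
force: [-0.8, 0.8, -0.4]
opening: 0.654
gripper_force: 0.0
```

Request:
servo_tool(targets=[[-8, -12, 0, 0, 0, -0.12, -0.3], [-15, -24, 0, 0, 0, -0.24, -0.3], [-23, -36, 0, 0, 0, -0.36, -0.3], [-31, -48, 0, 0, 0, -0.48, -0.3], [-38, -58, 0, 0, 0, -0.6, -0.3]])

```text
time_s: 13.6
tool_pos: [546.9, -353.9, 189.3]
orientation: [0.209, 3.134, 0.002]
force: [0.5, -0.2, -0.8]
opening: 0.649
gripper_force: 0.0
```

Request:
servo_tool(targets=[[0, 0, 15, 0, 0, -0.115, -0.3], [0, 0, 30, 0, 0, -0.115, -0.3], [0, 0, 40, 0, 0, -0.115, -0.3], [0, 0, 40, 0, 0, -0.115, -0.3], [0, 0, 40, 0, 0, -0.115, -0.3]])

```text
time_s: 14.02
tool_pos: [547.1, -352.4, 148.4]
orientation: [-0.037, -3.141, -0.004]
force: [0.2, -0.7, -0.5]
opening: 0.652
gripper_force: 0.0
```

Request:
servo_tool(targets=[[0, 0, 0, 0, 0, 0, -0.3], [0, 0, 0, 0, 0, 0, -0.3], [0, 0, 0, 0, 0, 0, -0.3], [0, 0, 0, 0, 0, 0, -0.3], [0, 0, 0, 0, 0, 0, -0.3]])

```text
time_s: 14.43
tool_pos: [547.6, -353.0, 149.3]
orientation: [0.036, 3.14, 0.002]
force: [0.1, 0.0, -0.5]
opening: 0.651
gripper_force: 0.0
```

Run:
```python
from h import *
s=st(); w=read_camera("wrist"); save(w,"w5.png",1.2)
P=cloud(w,w["depth"]>0)
m=(P[:,2]>15)&(P[:,2]<25)&(P[:,0]>400)&(P[:,0]<660)&(abs(P[:,1]+353)<30); Q=P[m]
xs=[];ys=[]
for k in range(410,660,6):
    q=Q[abs(Q[:,0]-k)<3]
    if len(q)>8 and 17<np.ptp(q[:,1])<25: xs.append(k);ys.append((q[:,1].min()+q[:,1].max())/2)
f=np.polyfit(xs,ys,1); a=np.arctan(f[0]); print("x range",Q[:,0].min(),Q[:,0].max(),min(xs),max(xs),"yaw",np.degrees(a),"y at 545",np.polyval(f,545),"z",np.median(Q[:,2]), "resid",np.std(np.array(ys)-np.polyval(f,xs)))
X=-np.array([np.cos(a),np.sin(a),0]); Y=np.cross([0,0,-1],X); T=np.stack([X,Y,[0,0,-1]],1)
rel([545,np.polyval(f,545),90],T); rel([545,np.polyval(f,545),26],T)
```

```text
14.4333 [ 547.6 -353.   149.3] [3.60e-02 3.14e+00 2.00e-03] F [ 0.1  0.  -0.5] op 0.6506210601095375 g 0.0
x range 413.42094274243556 620.7148321080508 416 620 yaw -1.1759193394445655 y at 545 -355.3048589270671 z 20.233432165970754 resid 0.19393216740309535
rel [ 2.6 -2.5 59.1] [ 0.001  0.001 -0.003] now jig [-489.5   31.6  149.1]
rel [  2.6  -2.6 123.1] [ 0.001  0.001 -0.003] now jig [-489.5   31.6  149.1]
```

View pics/w5.png

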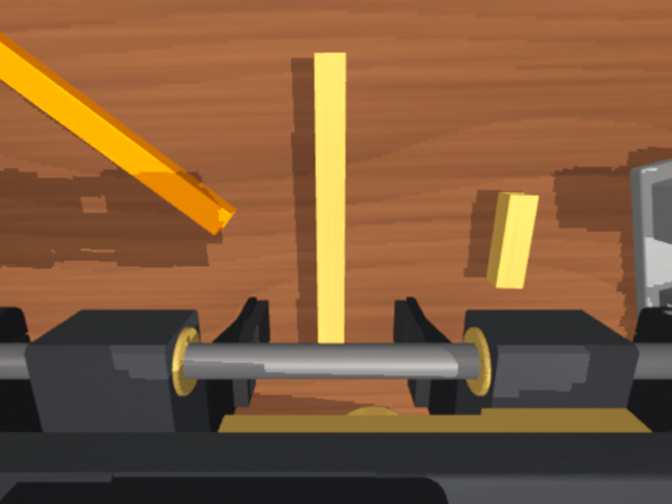

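The brass tube, at (330,200), is centred between the fingers. The orange look-alike at (120,130) and the offcut at (513,240) are clear. Descend and grip.

Request:
servo_tool(targets=[[2.5, -2.5, 30, 0, 0, 0, -0.3], [2.5, -2.5, 60, 0, 0, 0, -0.3], [2.5, -2.5, 90, 0, 0, 0, -0.3], [2.5, -2.5, 112, 0, 0, 0, -0.3], [2.5, -2.5, 123, 0, 0, 0, -0.3]])

```text
time_s: 14.9
tool_pos: [543.3, -353.7, 22.6]
orientation: [-0.037, -3.138, -0.008]
force: [-0.4, 0.4, -1.0]
opening: 0.651
gripper_force: 0.0
```

Request:
servo_tool(targets=[[0, 0, 0, 0, 0, 0, -0.3], [0, 0, 0, 0, 0, 0, 0], [0, 0, 0, 0, 0, 0, 0.3], [0, 0, 0, 0, 0, 0, 0.8], [0, 0, 0, 0, 0, 0, 0.8]], newtons=25)

```text
time_s: 15.32
tool_pos: [545.8, -355.9, 27.6]
orientation: [0.036, 3.139, -0.001]
force: [0.0, 0.7, 0.2]
opening: 0.429
gripper_force: 0.0
```

Request:
servo_tool(targets=[[0, 0, 0, 0, 0, 0, 0.8], [0, 0, 0, 0, 0, 0, 0.8], [0, 0, 0, 0, 0, 0, 0.8], [0, 0, 0, 0, 0, 0, 0.8], [0, 0, 0, 0, 0, 0, 0.8]])

```text
time_s: 15.73
tool_pos: [545.1, -354.7, 26.4]
orientation: [0.036, 3.141, 0.003]
force: [0.2, 3.4, 5.3]
opening: 0.227
gripper_force: 25.0
```

Request:
servo_tool(targets=[[0, 0, -10, 0, 0, 0, 0.8], [0, 0, -40, 0, 0, 0, 0.8], [0, 0, -80, 0, 0, 0, 0.8], [0, 0, -120, 0, 0, 0, 0.8], [0, 0, -160, 0, 0, 0, 0.8]])

```text
time_s: 16.15
tool_pos: [544.1, -355.2, 186.6]
orientation: [-0.037, -3.14, -0.004]
force: [0.1, -1.1, -2.4]
opening: 0.23
gripper_force: 25.0
```

Request:
servo_tool(targets=[[0, 10, -5, 0, 0, 0.1, 0.8], [-1, 25, -5, 0, 0, 0.22, 0.8], [-2, 42, -5, 0, 0, 0.34, 0.8], [-4, 58, -5, 0, 0, 0.47, 0.8], [-6, 74, -5, 0, 0, 0.6, 0.8]])

```text
time_s: 16.57
tool_pos: [551.9, -280.9, 190.7]
orientation: [-0.958, -2.991, -0.002]
force: [0.7, 0.1, -2.8]
opening: 0.227
gripper_force: 25.0
```

Request:
servo_tool(targets=[[16, 27, 0, 0, 0, 0.12, 0.8], [32, 54, 0, 0, 0, 0.24, 0.8], [49, 81, 0, 0, 0, 0.36, 0.8], [65, 108, 0, 0, 0, 0.48, 0.8], [82, 135, 0, 0, 0, 0.6, 0.8]])

```text
time_s: 16.98
tool_pos: [562.8, -122.9, 190.9]
orientation: [-1.799, -2.575, -0.001]
force: [0.9, 0.3, -2.3]
opening: 0.225
gripper_force: 25.0
```

Request:
servo_tool(targets=[[30, 14, 0, 0, 0, 0.04, 0.8], [60, 28, 0, 0, 0, 0.08, 0.8], [90, 42, 0, 0, 0, 0.117, 0.8], [120, 55, 0, 0, 0, 0.117, 0.8], [143, 65, 0, 0, 0, 0.117, 0.8]])

```text
time_s: 17.4
tool_pos: [573.4, 35.0, 191.2]
orientation: [-1.937, -2.472, -0.002]
force: [0.1, -0.1, -2.0]
opening: 0.225
gripper_force: 25.0
```

Request:
servo_tool(targets=[[0, 0, 0, 0, 0, 0, 0.8], [0, 0, 0, 0, 0, 0, 0.8], [0, 0, 0, 0, 0, 0, 0.8], [0, 0, 0, 0, 0, 0, 0.8], [0, 0, 0, 0, 0, 0, 0.8]])

```text
time_s: 17.82
tool_pos: [574.1, 31.4, 191.4]
orientation: [-1.941, -2.47, -0.002]
force: [-0.1, 0.6, -3.1]
opening: 0.225
gripper_force: 25.0
```

Run:
```python
from h import *
s=st(); rel(jw(-120,-85.2,130))
w=read_camera("wrist")
P=cloud(w,w["depth"]>0); T=R.from_rotvec(s["orientation"]).as_matrix(); L=(P-np.array(s["tool_pos"]))@T
hsv=cv2.cvtColor(w["frame"],cv2.COLOR_RGB2HSV)
m=(abs(L[:,1])<16)&(L[:,2]>0)&(L[:,2]<30)&(L[:,0]>35)&(L[:,0]<150); Q=L[m]
print(len(Q),"x",Q[:,0].min(),Q[:,0].max())
for k in range(45,140,15):
    q=Q[abs(Q[:,0]-k)<6]
    if len(q)>8: print(k,"ymid",((q[:,1].min()+q[:,1].max())/2).round(2),"w",np.ptp(q[:,1]).round(1),"z",np.median(q[:,2]).round(2))
# channel walls now
a=(P-SO)@XJ;b=(P-SO)@YJ
for k in (-45,-35):
    m=(P[:,2]>25)&(P[:,2]<31)&(abs(a-k)<4)&(b>-115)&(b<-55); 
    if m.sum(): print("walls",k,np.sort(b[m]).round(1)[[0,-1]],[ (x) for x in np.histogram(b[m],np.arange(-110,-58,2))[0]])
save(w,"w6.png",1.2)
```

```text
17.8167 [574.1  31.4 191.4] [-1.941e+00 -2.470e+00 -2.000e-03] F [-0.1  0.6 -3.1] op 0.22495999693242835 g 24.99710887670517
rel [ 1.5  2.3 61.4] [ 0.001 -0.001  0.006] now jig [-121.6  -82.8  191.4]
9035 x 35.00159834698752 124.04973309462412
45 ymid -0.86 w 20.0 z 6.21
60 ymid -0.96 w 19.9 z 6.28
75 ymid -0.84 w 19.9 z 6.35
90 ymid -0.96 w 19.9 z 6.3
105 ymid -0.89 w 20.1 z 6.44
120 ymid -0.86 w 20.0 z 6.43
walls -45 [-104.9 -101.4] [np.int64(0), np.int64(0), np.int64(7), np.int64(21), np.int64(1), np.int64(0), np.int64(0), np.int64(0), np.int64(0), np.int64(0), np.int64(0), np.int64(0), np.int64(0), np.int64(0), np.int64(0), np.int64(0), np.int64(0), np.int64(0), np.int64(0), np.int64(0), np.int64(0), np.int64(0), np.int64(0), np.int64(0), np.int64(0)]
walls -35 [-103.9 -101.8] [np.int64(0), np.int64(0), np.int64(0), np.int64(21), np.int64(6), np.int64(0), np.int64(0), np.int64(0), np.int64(0), np.int64(0), np.int64(0), np.int64(0), np.int64(0), np.int64(0), np.int64(0), np.int64(0), np.int64(0), np.int64(0), np.int64(0), np.int64(0), np.int64(0), np.int64(0), np.int64(0), np.int64(0), np.int64(0)]
```

View pics/w6.png

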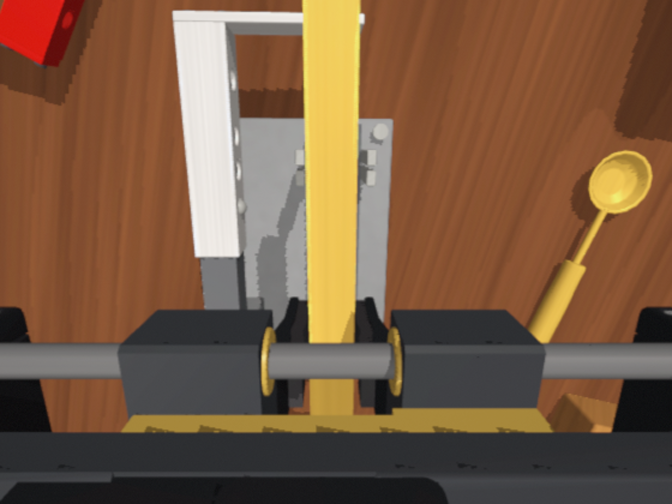

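The tube is held straight in tool axes and lies over the channel; the stop is at (210,140) and the guides at (300,165) and (370,165). The camera shows it about 0.9 mm off relative to the tool, so I'll align it relative to the jig as seen.

Request:
servo_tool(targets=[[0, 1, 10, 0, 0, 0.006, 0.8], [0, 2, 25, 0, 0, 0.006, 0.8], [0, 3, 40, 0, 0, 0.006, 0.8], [0, 3, 52, 0, 0, 0.006, 0.8], [0, 3, 60, 0, 0, 0.006, 0.8]])

```text
time_s: 18.28
tool_pos: [576.2, 33.1, 129.4]
orientation: [-1.946, -2.463, -0.0]
force: [-0.5, -0.2, -2.3]
opening: 0.226
gripper_force: 25.0
```

Request:
servo_tool(targets=[[0, 0, 0, 0, 0, 0, 0.8], [0, 0, 0, 0, 0, 0, 0.8], [0, 0, 0, 0, 0, 0, 0.8], [0, 0, 0, 0, 0, 0, 0.8], [0, 0, 0, 0, 0, 0, 0.8]])

```text
time_s: 18.7
tool_pos: [577.5, 33.5, 132.2]
orientation: [1.946, 2.466, 0.004]
force: [-0.1, -0.3, -2.2]
opening: 0.223
gripper_force: 25.0
```

```bash
cat > al.py <<'E'
from h import *
s=st(); print("tool jig",wj(s["tool_pos"]),"yaw err"); rel(jw(-120,-85.9,80))
w=read_camera("wrist")
P=cloud(w,w["depth"]>0); a=(P-SO)@XJ;b=(P-SO)@YJ;z=P[:,2]; tz=s["tool_pos"][2]-6
def mid(n,ks,zl,zh,bl,bh):
    o=[]
    for k in ks:
        q=(abs(a-k)<5)&(z>zl)&(z<zh)&(b>bl)&(b<bh)
        if q.sum()>8: o.append((k,round((b[q].min()+b[q].max())/2,2),round(float(np.ptp(b[q])),1)))
    print(n,o)
mid("tube",range(-70,20,15),tz-5,tz+4,-101,-69)
mid("stop",range(-80,25,15),66,75,-20,20)
for n,bl,bh in(("post rail side",-70,-50),("post far",-120,-100)):
    q=(a>-75)&(a<-45)&(z>60)&(z<88)&(b>bl)&(b<bh); 
    if q.sum()>5: print(n,q.sum(),np.percentile(b[q],[1,50,99]).round(1),"z",z[q].max().round(1))
for n,bl,bh in(("wall rail side",-75,-60),("wall far",-110,-96)):
    q=(a>-45)&(a<-33)&(z>25)&(z<31)&(b>bl)&(b<bh)
    if q.sum()>5: print(n,q.sum(),np.percentile(b[q],[1,50,99]).round(1))
q=(z>18)&(z<75)&(a>10)&(a<40)&(b<-20)&(b>-70); print("plate a",np.percentile(a[q],[2,10,50]).round(1))
E
python3 al.py
```

```text
18.7 [577.5  33.5 132.2] [1.946 2.466 0.004] F [-0.1 -0.3 -2.2] op 0.22258949860505509 g 24.997175931930542
tool jig [-120.4  -86.7  132.2] yaw err
rel [ 0.4 -0.9 52.2] [ 0.002 -0.001  0.002] now jig [-120.4  -86.7  132.2]
tube [(-70, np.float64(-85.81), 19.9), (-55, np.float64(-85.58), 19.8), (-40, np.float64(-85.78), 19.8), (-25, np.float64(-85.59), 19.9), (-10, np.float64(-85.58), 20.0), (5, np.float64(-85.73), 19.9)]
stop [(-80, np.float64(0.28), 31.7), (-65, np.float64(0.32), 31.7), (-50, np.float64(0.29), 31.4), (-35, np.float64(0.74), 32.4), (-20, np.float64(0.48), 31.9), (-5, np.float64(0.23), 32.0), (10, np.float64(0.3), 32.1)]
post rail side 461 [-64.5 -62.5 -58.7] z 85.9
post far 466 [-110.3 -106.4 -104.3] z 86.1
wall rail side 119 [-69.2 -66.8 -64.5]
wall far 51 [-104.2 -103.4 -102.4]
plate a [25.9 26.1 26.4]
```

Request:
servo_tool(targets=[[0, -1.2, 10, 0, 0, 0.001, 0.8], [0, -1.2, 25, 0, 0, 0.001, 0.8], [0, -1.2, 40, 0, 0, 0.001, 0.8], [0, -1.2, 50, 0, 0, 0.001, 0.8], [0, -1.2, 55, 0, 0, 0.001, 0.8]])

```text
time_s: 19.17
tool_pos: [574.7, 33.5, 74.6]
orientation: [-1.945, -2.463, -0.0]
force: [0.3, 0.5, -3.5]
opening: 0.225
gripper_force: 25.0
```

Request:
servo_tool(targets=[[0, 0, 0, 0, 0, 0, 0.8], [0, 0, 0, 0, 0, 0, 0.8], [0, 0, 0, 0, 0, 0, 0.8], [0, 0, 0, 0, 0, 0, 0.8], [0, 0, 0, 0, 0, 0, 0.8]])

```text
time_s: 19.58
tool_pos: [576.4, 33.3, 77.1]
orientation: [1.947, 2.465, 0.004]
force: [0.9, -0.0, -2.8]
opening: 0.223
gripper_force: 25.0
```

```bash
python3 al.py
```

```text
19.5833 [576.4  33.3  77.1] [1.947 2.465 0.004] F [ 0.9 -0.  -2.8] op 0.22323129232677327 g 24.99719113111496
tool jig [-120.3  -85.5   77.1] yaw err
rel [ 0.3  0.4 -2.9] [ 0.002 -0.001  0.001] now jig [-120.3  -85.5   77.1]
tube [(-70, np.float64(-84.69), 19.9), (-55, np.float64(-84.42), 19.8), (-40, np.float64(-84.7), 19.9), (-25, np.float64(-84.44), 19.7), (-10, np.float64(-84.47), 20.0), (5, np.float64(-84.45), 19.5)]
stop [(-80, np.float64(0.24), 32.1), (-65, np.float64(0.17), 32.2), (-50, np.float64(0.3), 32.5), (-35, np.float64(0.15), 33.3), (-20, np.float64(0.02), 32.3), (-5, np.float64(0.26), 32.2)]
post rail side 958 [-64.6 -62.8 -58.7] z 86.2
post far 957 [-110.3 -106.2 -104.3] z 86.1
wall rail side 286 [-71.7 -68.1 -64.4]
wall far 263 [-104.3 -100.8  -97.6]Traceback (most recent call last):
  File "al.py", line 19, in <module>
    q=(z>18)&(z<75)&(a>10)&(a<40)&(b<-20)&(b>-70); print("plate a",np.percentile(a[q],[2,10,50]).round(1))
                                                                   ~~~~~~~~~~~~~^^^^^^^^^^^^^^^^
    return _quantile_unchecked(
        a, q, axis, out, overwrite_input, method, keepdims, weights)
    return _ureduce(a,
                    func=_quantile_ureduce_func,
    ...<5 lines>...
                    overwrite_input=overwrite_input,
                    method=method)
    r = func(a, **kwargs)
    result = _quantile(arr,
                       quantiles=q,
    ...<2 lines>...
                       out=out,
                       weights=wgt)
    slices_having_nans = np.isnan(arr[-1, ...])
                                  ~~~^^^^^^^^^
IndexError: index -1 is out of bounds for axis 0 with size 0
```

Aligned within 0.2 mm. Lower it gently.

Request:
servo_tool(targets=[[0, 0, 6, 0, 0, 0, 0.8], [0, 0, 12, 0, 0, 0, 0.8], [0, 0, 18, 0, 0, 0, 0.8], [0, 0, 23, 0, 0, 0, 0.8], [0, 0, 26, 0, 0, 0, 0.8]])

```text
time_s: 20.05
tool_pos: [575.2, 33.5, 49.2]
orientation: [-1.946, -2.463, -0.001]
force: [0.5, -0.0, -3.1]
opening: 0.222
gripper_force: 25.0
```

Request:
servo_tool(targets=[[0, 0, 0, 0, 0, 0, 0.8], [0, 0, 0, 0, 0, 0, 0.8], [0, 0, 0.5, 0, 0, 0, 0.8], [0, 0, 1.0, 0, 0, 0, 0.8], [0, 0, 1.5, 0, 0, 0, 0.8]])

```text
time_s: 20.47
tool_pos: [576.1, 33.4, 49.2]
orientation: [-1.947, -2.465, -0.003]
force: [0.5, -0.2, -2.6]
opening: 0.231
gripper_force: 25.0
```

Request:
servo_tool(targets=[[0, 0, 0.3, 0, 0, 0, 0.8], [0, 0, 0.6, 0, 0, 0, 0.8], [0, 0, 0.9, 0, 0, 0, 0.8], [0, 0, 1.2, 0, 0, 0, 0.8], [0, 0, 1.5, 0, 0, 0, 0.8]])

```text
time_s: 20.88
tool_pos: [575.8, 33.4, 47.4]
orientation: [-1.947, -2.465, -0.003]
force: [0.1, 0.6, -2.7]
opening: 0.223
gripper_force: 25.0
```

Request:
servo_tool(targets=[[0, 0, 0.2, 0, 0, 0, 0.8], [0, 0, 0.4, 0, 0, 0, 0.8], [0, 0, 0.6, 0, 0, 0, 0.8], [0, 0, 0.8, 0, 0, 0, 0.8], [0, 0, 1.0, 0, 0, 0, 0.8]])

```text
time_s: 21.3
tool_pos: [575.8, 33.4, 46.4]
orientation: [-1.947, -2.465, -0.002]
force: [-0.4, 0.1, -1.2]
opening: 0.225
gripper_force: 25.0
```

Request:
servo_tool(targets=[[0, 0, 0.1, 0, 0, 0, 0.8], [0, 0, 0.2, 0, 0, 0, 0.8], [0, 0, 0.3, 0, 0, 0, 0.8], [0, 0, 0.4, 0, 0, 0, 0.8], [0, 0, 0.5, 0, 0, 0, 0.8]])

```text
time_s: 21.72
tool_pos: [575.8, 33.4, 46.4]
orientation: [-1.947, -2.465, -0.003]
force: [-1.5, 0.3, 2.8]
opening: 0.225
gripper_force: 25.0
```

On the floor at about 3 N. Now slide lightly towards the stop.

Request:
servo_tool(targets=[[1, 0, -0.3, 0, 0, 0, 0.8], [3, 0, -0.3, 0, 0, 0, 0.8], [5, 0, -0.3, 0, 0, 0, 0.8], [7, 0, -0.3, 0, 0, 0, 0.8], [8, 0, -0.3, 0, 0, 0, 0.8]], newtons=10)

```text
time_s: 22.13
tool_pos: [574.5, 41.3, 46.4]
orientation: [1.947, 2.465, 0.003]
force: [0.7, -1.7, 1.8]
opening: 0.23
gripper_force: 10.0
```

Request:
servo_tool(targets=[[0.6, 0, 0, 0, 0, 0, 0.8], [1.2, 0, 0, 0, 0, 0, 0.8], [1.8, 0, 0, 0, 0, 0, 0.8], [2.4, 0, 0, 0, 0, 0, 0.8], [3, 0, 0, 0, 0, 0, 0.8]])

```text
time_s: 22.55
tool_pos: [573.6, 44.0, 46.4]
orientation: [-1.947, -2.465, -0.003]
force: [1.2, -3.1, 1.3]
opening: 0.231
gripper_force: 10.0
```

Run:
```python
from h import *
s=st(); print(wj(s["tool_pos"]),"Fx_j",np.dot(s["force"],XJ))
w=read_camera("wrist"); save(w,"w7.png",3,(230,0,420,150))
```

```text
22.55 [573.6  44.   46.4] [-1.947 -2.465 -0.003] F [ 1.2 -3.1  1.3] op 0.23143204943579468 g 9.99907672405243
[-109.2  -85.3   46.4] Fx_j -3.284452103963725
```

View pics/w7.png

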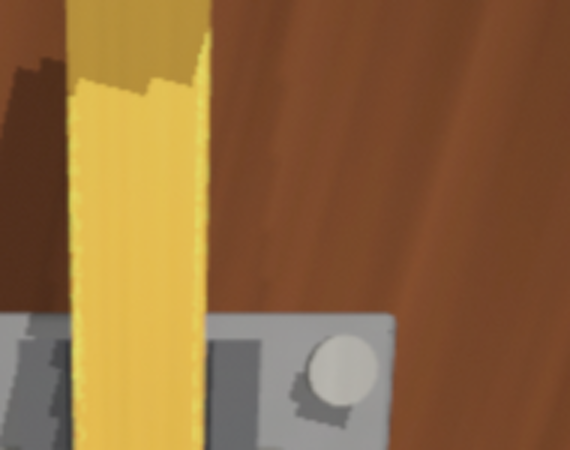

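Request:
servo_tool(targets=[[0.5, 0, -0.2, 0, 0, 0, 0.8], [1.0, 0, -0.2, 0, 0, 0, 0.8], [1.4, 0, -0.2, 0, 0, 0, 0.8], [1.8, 0, -0.2, 0, 0, 0, 0.8], [2.2, 0, -0.2, 0, 0, 0, 0.8]], newtons=8)

```text
time_s: 23.02
tool_pos: [572.6, 46.3, 46.4]
orientation: [-1.947, -2.464, -0.002]
force: [0.5, -2.1, 1.7]
opening: 0.227
gripper_force: 8.0
```

Request:
servo_tool(targets=[[0.2, 0, 0, 0, 0, 0, 0.8], [0.4, 0, 0, 0, 0, 0, 0.8], [0.6, 0, 0, 0, 0, 0, 0.8], [0.8, 0, 0, 0, 0, 0, 0.8], [1, 0, 0, 0, 0, 0, 0.8]])

```text
time_s: 23.43
tool_pos: [572.4, 47.3, 46.4]
orientation: [-1.947, -2.465, -0.002]
force: [-0.3, -1.9, 0.9]
opening: 0.233
gripper_force: 8.0
```

```bash
cat > f.py <<'E'
from h import *
s=st(); print(wj(s["tool_pos"]),"Fx_j",np.dot(s["force"],XJ))
t=read_camera("top"); P=cloud(t,t["depth"]>0); a=(P-SO)@XJ;b=(P-SO)@YJ;z=P[:,2]
m=(a>-25)&(a<60)&(abs(b+85)<6)&(z>30)&(z<65); o=np.argsort(a[m]); print("profile a,z",[(round(float(x)),round(float(y))) for x,y in zip(a[m][o],z[m][o])][::3])
E
python3 f.py
```

```text
23.4333 [572.4  47.3  46.4] [-1.947e+00 -2.465e+00 -2.000e-03] F [-0.3 -1.9  0.9] op 0.23309682873553464 g 7.998783141374588
[-105.8  -84.9   46.4] Fx_j -1.7661644932154554
profile a,z []
```

Request:
servo_tool(targets=[[0.2, 0, 0, 0, 0, 0, 0.8], [0.4, 0, 0, 0, 0, 0, 0.8], [0.6, 0, 0, 0, 0, 0, 0.8], [0.8, 0, 0, 0, 0, 0, 0.8], [1, 0, 0, 0, 0, 0, 0.8]])

```text
time_s: 23.9
tool_pos: [572.2, 48.3, 46.4]
orientation: [-1.947, -2.464, -0.002]
force: [0.1, -1.6, 1.2]
opening: 0.228
gripper_force: 8.0
```

Request:
servo_tool(targets=[[0.2, 0, 0, 0, 0, 0, 0.8], [0.4, 0, 0, 0, 0, 0, 0.8], [0.6, 0, 0, 0, 0, 0, 0.8], [0.8, 0, 0, 0, 0, 0, 0.8], [1, 0, 0, 0, 0, 0, 0.8]])

```text
time_s: 24.32
tool_pos: [572.0, 49.3, 46.4]
orientation: [-1.947, -2.465, -0.002]
force: [0.0, -1.3, 0.7]
opening: 0.23
gripper_force: 8.0
```

Run:
```python
from h import *
s=st(); print(wj(s["tool_pos"]),"Fx_j",np.dot(s["force"],XJ))
for n in("wrist","scene","top"):
    w=read_camera(n); P=cloud(w,w["depth"]>0); a=(P-SO)@XJ;b=(P-SO)@YJ;z=P[:,2]
    q=(z>42)&(z<74)&(a>5)&(a<50)&(b<-25)&(b>-95); 
    if q.sum()>9: print(n,"plate",q.sum(),np.percentile(a[q],[2,50,98]).round(1))
    q=(z>33)&(z<44)&(a>-20)&(a<60)&(abs(b+85)<8)
    if q.sum()>3: print(n,"tube top",q.sum(),np.percentile(a[q],[2,50,98]).round(1))
    if n=="scene":
        u,v=pix(w,jw(20,-85,35)); print(u,v); save(w,"s2.png",6,(int(u)-50,int(v)-40,int(u)+50,int(v)+40))
```

```text
24.3167 [572.   49.3  46.4] [-1.947e+00 -2.465e+00 -2.000e-03] F [ 0.  -1.3  0.7] op 0.22960944387553756 g 7.998497039079666
[-103.8  -85.    46.4] Fx_j -1.236078209725898
wrist plate 13 [ 5.8 12.1 16.8]
wrist tube top 3707 [-19.    1.1  19.2]
scene plate 41 [26.5 33.2 34.9]
scene tube top 46 [-17.7   6.4  33.6]
323.0 240.0
```

View pics/s2.png

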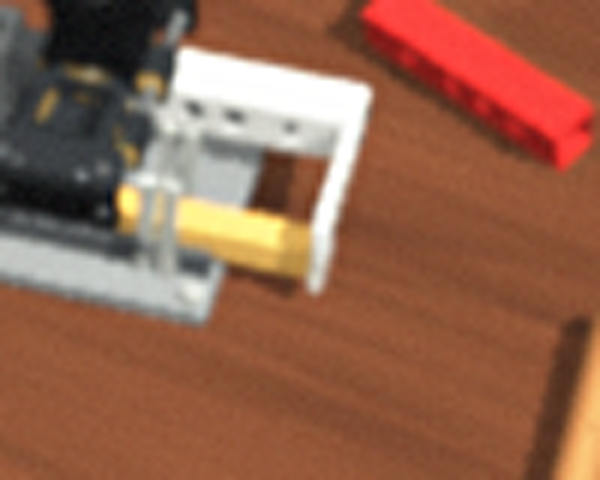

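The scene crop shows the tube's end at (305,250), almost at the plate at (320,250). Creep on until the force rises.

Request:
servo_tool(targets=[[0.2, 0, 0, 0, 0, 0, 0.8], [0.4, 0, 0, 0, 0, 0, 0.8], [0.6, 0, 0, 0, 0, 0, 0.8], [0.8, 0, 0, 0, 0, 0, 0.8], [1, 0, 0, 0, 0, 0, 0.8]])

```text
time_s: 24.88
tool_pos: [572.0, 49.7, 46.4]
orientation: [-1.947, -2.466, -0.002]
force: [0.8, -5.3, -0.7]
opening: 0.231
gripper_force: 8.0
```

Contact with the stop. Ease off and release.

Request:
servo_tool(targets=[[-0.2, 0, 0, 0, 0, 0, 0.8], [-0.2, 0, 0, 0, 0, 0, 0.5], [-0.2, 0, 0, 0, 0, 0, 0.3], [-0.2, 0, 0, 0, 0, 0, 0.1], [-0.2, 0, 0, 0, 0, 0, 0.1]], newtons=5)

```text
time_s: 25.3
tool_pos: [571.6, 50.5, 46.4]
orientation: [-1.946, -2.464, -0.003]
force: [-0.3, -0.6, 0.3]
opening: 0.39
gripper_force: 0.0
```

Request:
servo_tool(targets=[[0, 0, 0, 0, 0, 0, 0.1], [0, 0, 0, 0, 0, 0, 0.1], [0, 0, -3, 0, 0, 0, 0.1], [0, 0, -10, 0, 0, 0, 0.1], [0, 0, -20, 0, 0, 0, 0.1]])

```text
time_s: 25.72
tool_pos: [571.3, 50.0, 66.5]
orientation: [-1.946, -2.463, -0.001]
force: [0.3, 0.5, 1.0]
opening: 0.45
gripper_force: 0.0
```

Request:
servo_tool(targets=[[0, 0, -20, 0, 0, 0, 0.1], [0, 0, -45, 0, 0, 0, 0.1], [0, 0, -75, 0, 0, 0, 0.1], [0, 0, -100, 0, 0, 0, 0.1], [0, 0, -130, 0, 0, 0, 0.1]])

```text
time_s: 26.13
tool_pos: [571.2, 49.8, 198.3]
orientation: [-1.947, -2.464, -0.002]
force: [-0.1, -0.7, -0.4]
opening: 0.446
gripper_force: 0.0
```

Request:
servo_tool(targets=[[-10, 26, 0, 0.12, 0, 0, 0.1], [-20, 52, 0, 0.24, 0, 0, 0.1], [-30, 78, -5, 0.36, 0, 0, 0.1], [-40, 90, -10, 0.45, 0, 0, 0.1], [-40, 90, -10, 0.45, 0, 0, 0.1]])

```text
time_s: 26.55
tool_pos: [674.7, 30.6, 202.6]
orientation: [-1.748, -2.212, 0.505]
force: [0.2, -0.8, -1.9]
opening: 0.449
gripper_force: 0.0
```

Request:
servo_tool(targets=[[0, 0, 0, 0, 0, 0, 0.1], [0, 0, 0, 0, 0, 0, 0.1], [0, 0, 0, 0, 0, 0, 0.1], [0, 0, 0, 0, 0, 0, 0.1], [0, 0, 0, 0, 0, 0, 0.1]])

```text
time_s: 26.97
tool_pos: [667.7, 31.8, 208.5]
orientation: [-1.748, -2.213, 0.503]
force: [-0.4, 0.4, -0.2]
opening: 0.449
gripper_force: 0.0
```

Run:
```python
from h import *
s=st(); w=read_camera("wrist"); P=cloud(w,w["depth"]>0); a=(P-SO)@XJ;b=(P-SO)@YJ;z=P[:,2]
q=(z>35)&(z<46)&(a>-200)&(a<60)&(abs(b+85)<8); print("tube top z",np.median(z[q]),"max a",np.percentile(a[q],98))
for k in(-5,5,12): 
    q=(z>35)&(z<46)&(abs(a-k)<4)&(abs(b+85)<20); print(k,(b[q].min()+b[q].max())/2)
q=(z>42)&(z<74)&(a>5)&(a<50)&(b<-25)&(b>-95); print("plate",np.percentile(a[q],[2,50,98]).round(1))
print(pix(w,jw(-10,-60,40))); u,v=pix(w,jw(-10,-60,40)).astype(int); print(u,v)
f=(max(0,u-150),max(0,v-110),min(560,u+150),min(420,v+110)); save(w,"w8.png",2.6,tuple(map(int,f)))
```

```text
26.9667 [667.7  31.8 208.5] [-1.748 -2.213  0.503] F [-0.4  0.4 -0.2] op 0.44897444780381807 g 0.0
tube top z 40.57088412920018 max a 25.199270922573536
-5 -83.76803129096297
5 -83.79390382765123
12 -83.9278575730996
plate [26.2 26.8 31.9]
[247.  60.]
247 60
```

View pics/w8.png

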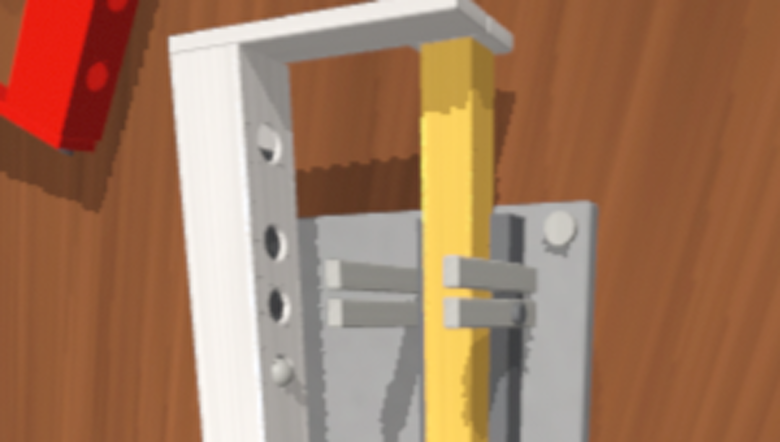

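The tube lies in the channel with its end on the plate at (450,42), and the pin stands out in the last hole at (282,370). Nothing else has moved, so I'm handing in.

```bash
python3 -c "
from bench import *
print(hand_in())"
```

```text
the job is handed in; nothing more can be done
None
```

I handed the job in after about 27 s: the stop is one hole longer, and the brass tube lies in the channel with its end touching the stop. The facing pin stands out in the last hole; the pin on the rail's far side was not in view to check.

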